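Find the sound contact finger and dock the tea mill on it

ROBOT

A 7-joint arm with a two-finger parallel gripper is mounted at the origin on the work surface. World frame = base frame: x ahead of the robot, y to its left, z up, the work surface at z = 0. Lengths are in m, angles in rad, forces in N, time in s.
With the tool pointing down it reaches from about 0.425 to 0.875 m from the base axis. Payload 4.7 kg.
Tool frame: the origin (TCP) lies at the very end of the fingers, on their centre line; the grasp point (between the pads) lies 19 mm behind it (hold_point_z is the distance from the TCP to the grasp point, in m); x points along the fingers, z is the direction in which the jaws open and shut, and the axes are right-handed (so a half turn about x gives the same grasp; the last joint's range is limited). The gripper opens to 87 mm and grips with 3 to 60 N. Pads are 19 mm wide; open, the fingers measure 117 mm over their backs; the gripper's body (75 mm by 190 mm) begins 51 mm behind the grasp point.
Start: joints at [1.219, 0.321, -0.07, 1.45, 0.023, 1.371, -0.057], TCP at [0.232, -0.607, 0.223] pointing down, gripper open.
Joint ranges: [-2.86, 2.86], [-0.3, 2.09], [-1.38, 1.24], [0.06, 2.45], [-1.56, 4.7], [0.09, 2.05], [-2.69, 2.69]. Speed limits (rad/s): [2.57, 2.57, 3.14, 3.14, 3.14, 3.14, 3.14].

INTERFACE

Orientations are given as a unit quaternion [w, x, y, z].
In Python, from workcell import * gives the robot as it stands.
- The arm moves only by the tool drive_tool, never from a script. Its argument "targets" is a list of rows, each a list of 3 entries, a list of its own where there are three numbers: the gripper command: -1 is fully open, 1 is shut, values between are in proportion, then the shift along the tool's x, y, z in units of 30 mm (1.0 is 30 mm), then the turn about the tool's x in units of 6 degrees (1.0 is 6 degrees). A call has 1 to 8 rows; each row is the pose to reach, as a shift and turn from the pose commanded when the call began, along the tool's axes at that moment; what a row does not reach only later rows make up. A row lasts 1/8 s, in which the tool goes at most 62.5 mm and 10.7 degrees, less where a joint would pass 70% of its speed; a pose out of reach is approached as far as the arm can. A call with a gripper value outside its range is refused whole. The fingers move at their own pace and stop on an object; "grip_force" is the grip in N (left out, the last holds). Time passes only in rows, so rows that repeat a pose let the fingers close. It gives the time, the measured TCP pose, the force and the opening at its end, in the units of the state.
- sense(): the state, without advancing time (a new reading comes with each control period).
- grab_frame(name): name is "scene" or "top" or "wrist"; returns the picture (384x512x3 uint8, red, green, blue); there is no depth.
- camera_params(name): a dict with "camera_matrix" (3x3 intrinsics, pixels), "k1" (the pictures are not rectified: a ray, as slopes to the right and down, at radius r is drawn at 1 + k1 r^2 times it, then the intrinsics apply), "eye" and "attitude" of the camera in the world; the wrist camera has in their place "hand_eye" (4x4, takes a point from camera to tool coordinates, whose origin is the TCP and whose axes are the tool frame's). Camera axes: x right, y down, z forward; pixel columns grow to the right and rows downward; lengths in m; the calibration is good to about 2 mm. A picture is of the moment at which its call begins: read the wrist's pose just before it. camera_params takes no time and is no camera call.
- job_done(): hands the job in, once; it reports no verdict.
The state is a dict: "t": time; "q": joint angles; "joint_velocities": joint speeds; "joint_efforts": joint torques, N m; "ee_pos": TCP position; "eef_rot": TCP orientation; "force": force on the tool from outside, world axes, zero at the start; "torque": the same for the moment, N m; "grip_width": opening from 0.0 (shut) to 1.0 (fully open).
Only numpy, scipy, OpenCV 4.12 (cv2) and the standard library are available. Lean on these libraries where they do the work, as an engineer would, in place of code of your own. Each camera call takes 0.05 s, during which the arm holds its last target.

TASK

One of the three contact fingers in the charging dock still has its spring; the other two have gone limp. Feel for the sound one by gently pressing the fingers' raised free tips straight down until they meet their stops (under 15 N), then stand the cordless tea mill upright and fully home in that finger's bay, setting it down softly, and let go. Leave everything else on the shelf where it stands.

Things in the scene. Friction and masses are not known exactly. Their poses are not given: they have to be found in the camera images.
- dock: white charging dock fixed to the shelf, 123 x 285 x 24 mm with three open channels 36 mm wide and 12 mm deep that run front to back (x), 88 mm apart along y. Origin: centre of underside. The bay centres lie at x = -12 mm and y = -88, 0 and +88 mm. At each bay a round guide wall, inner Ø66 mm and 12 mm high, stands on the 24 mm high deck, open at front and back where the channel passes. A mill in a bay stands on the deck at both sides of the channel.
- mill: cordless tea mill, loose, upright on the shelf: round, 150 mm tall, 0.55 to 0.7 kg, chamfered black foot Ø60 mm up to 30 mm height, aluminium and amber body Ø54 mm from 34 to 143 mm height, black cap. Origin: centre of underside, z up its axis. Flat underside; its yaw does not matter. Its own weight holds any finger down when it stands home on the deck, 12 mm above the finger module's origin.
- contact_a: contact finger module in one bay of the dock: plastic clamp block, brass leaf, stop rib. Origin: bay centre, on the channel floor 12 mm above the shelf, straight below the leaf's contact stud. z up; +x runs from the bay centre to the clamp at the back of the dock, y along the dock. All three modules look alike and which one is sound is not known beforehand.
- leaf_a (a joint): rotation of the leaf in this module, rad: 0 at rest, growing as its tip is pressed down. The leaf's pivot is at the clamp, 47 mm behind the contact stud and 8.5 mm above the module's origin. A sound finger needs about 5 N at the tip just before it meets its stop (about 0.6 N per mm of tip travel), a limp one less than 2 N (under 0.2 N per mm).
- tip_a (a point): top centre of the Ø10 mm contact stud at the leaf's free tip, the place to press (moves with the leaf). At rest it is 18.3 mm above the module's origin, 6.3 mm above the deck. It reaches its hard plastic stop 7 to 10 mm further down (differs from finger to finger and cannot be seen). More than 15 N on a finger cracks its stop.
- contact_b: contact finger module in one bay of the dock: plastic clamp block, brass leaf, stop rib. Origin: bay centre, on the channel floor 12 mm above the shelf, straight below the leaf's contact stud. z up; +x runs from the bay centre to the clamp at the back of the dock, y along the dock. All three modules look alike and which one is sound is not known beforehand.
- leaf_b (a joint): rotation of the leaf in this module, rad: 0 at rest, growing as its tip is pressed down. The leaf's pivot is at the clamp, 47 mm behind the contact stud and 8.5 mm above the module's origin. A sound finger needs about 5 N at the tip just before it meets its stop (about 0.6 N per mm of tip travel), a limp one less than 2 N (under 0.2 N per mm).
- tip_b (a point): top centre of the Ø10 mm contact stud at the leaf's free tip, the place to press (moves with the leaf). At rest it is 18.3 mm above the module's origin, 6.3 mm above the deck. It reaches its hard plastic stop 7 to 10 mm further down (differs from finger to finger and cannot be seen). More than 15 N on a finger cracks its stop.
- contact_c: contact finger module in one bay of the dock: plastic clamp block, brass leaf, stop rib. Origin: bay centre, on the channel floor 12 mm above the shelf, straight below the leaf's contact stud. z up; +x runs from the bay centre to the clamp at the back of the dock, y along the dock. All three modules look alike and which one is sound is not known beforehand.
- leaf_c (a joint): rotation of the leaf in this module, rad: 0 at rest, growing as its tip is pressed down. The leaf's pivot is at the clamp, 47 mm behind the contact stud and 8.5 mm above the module's origin. A sound finger needs about 5 N at the tip just before it meets its stop (about 0.6 N per mm of tip travel), a limp one less than 2 N (under 0.2 N per mm).
- tip_c (a point): top centre of the Ø10 mm contact stud at the leaf's free tip, the place to press (moves with the leaf). At rest it is 18.3 mm above the module's origin, 6.3 mm above the deck. It reaches its hard plastic stop 7 to 10 mm further down (differs from finger to finger and cannot be seen). More than 15 N on a finger cracks its stop.
- kettle: copper-toned steel kettle with bail handle, about 170 mm across, 210 mm tall; a loose bystander to be left where it is. Origin: centre of underside.
- teapot: round blue teapot, Ø130 mm, 122 mm tall, spout and handle 200 mm overall; a loose bystander to be left where it is. Origin: centre of underside.
- caddy: clear acrylic caddy with flip-up latch, 104 x 144 x 95 mm; a loose bystander to be left where it is. Origin: centre of underside.
- coasters: bamboo coaster stack on a square 100 mm base, 38 mm tall; a loose bystander to be left where it is. Origin: centre of underside.
- honey_pot: white honey pot, Ø90 mm, with a wooden dipper across it, 100 mm tall; a loose bystander to be left where it is. Origin: centre of underside.
- tea_tin: round tea tin, Ø72 mm, 100 mm tall; a loose bystander to be left where it is. Origin: centre of underside.
- cup: blue cup, Ø72 mm, 62 mm tall; a loose bystander to be left where it is. Origin: centre of underside.
There are look-alikes about, which are no part of the job. Leave any purple look-alike of the mill alone.

How it is judged:
By the outcome, as a careful person would: the job done as asked, in the order asked, and still so for the second after the job is handed in, with the robot touching nothing.
It also fails if it takes over 70 s, if anything falls off the work surface, if the arm or the gripper's body presses on something with over 40 N, if the wrist force passes 120 N, or if a joint passes its speed limit or range.

## Working session

There is one attempt and no reset: what is moved stays moved. The work goes in short steps, Python scripts to look and compute and a tool call to move; the robot and the scene stay as the last step left them, time stands still between calls to the robot, and variables do not carry over. Pictures are saved under pics/ and viewed, and the job is handed in when it is done.

Besides the shell and the picture viewer there is one more tool, called after "Call:" as a command line: name --argument value ..., lists and objects as JSON in quotes. drive_tool: Moves the arm, as the interface text tells. Its arguments: {"type":"object","properties":{"targets":{"type":"array","items":{"type":"array"}},"grip_force":{"type":"number"}},"required":["targets"]}

```bash
ls; mkdir -p pics; python3 - <<'E'
from workcell import *
import cv2
print(sense())
for n in ("scene","top","wrist"):
    f=grab_frame(n); cv2.imwrite(f"pics/{n}0.png",f[:,:,::-1]); print(n,camera_params(n))
E
```

```text
pics
{'t': 0.0, 'q': array([ 1.21909752,  0.32184973, -0.0701091 ,  1.45168948,  0.02258761,
        1.37074962, -0.05693826]), 'joint_velocities': array([ 8.15564157e-04, -1.79071146e-04, -2.55432037e-04,  5.53763393e-04,
        1.23190907e-04,  2.05236977e-03, -7.70144856e-05]), 'joint_efforts': array([ 1.16114488e-04, -4.91287100e+01, -4.03894270e-01, -3.12530208e+01,
       -6.39674510e-02,  4.36861231e-02,  1.79861372e-04]), 'ee_pos': array([ 0.23227915, -0.606496  ,  0.22143704]), 'eef_rot': array([ 0.58203242,  0.40107537,  0.58317423, -0.40035563]), 'force': array([-1.22870997, -0.43195337, -0.01172941]), 'torque': array([-0.00975265,  0.01800628,  0.0119259 ]), 'grip_width': 0.9995255304597446}
scene {'camera_matrix': array([[440.11464638,   0.        , 257.5846461 ],
       [  0.        , 440.11464638, 191.682271  ],
       [  0.        ,   0.        ,   1.        ]]), 'k1': -0.014926616583509774, 'eye': array([ 1.30350521, -0.17167258,  1.02631087]), 'attitude': array([-0.25813748,  0.73483631,  0.5900522 , -0.21264769])}
top {'camera_matrix': array([[411.98631303,   0.        , 252.63078517],
       [  0.        , 411.98631303, 199.86019458],
       [  0.        ,   0.        ,   1.        ]]), 'k1': -0.14373232590376706, 'eye': array([ 0.33931003, -0.0037867 ,  1.28445304]), 'attitude': array([ 0.04451456, -0.6962434 ,  0.71377267, -0.06158046])}
wrist {'camera_matrix': array([[328.41295888,   0.        , 262.46508853],
       [  0.        , 328.41295888, 191.83918962],
       [  0.        ,   0.        ,   1.        ]]), 'k1': -0.05310637506601007, 'hand_eye': array([[ 7.03722597e-04, -2.61274171e-01,  9.65264374e-01,
        -1.61894693e-01],
       [-1.43040612e-03, -9.65263889e-01, -2.61272997e-01,
         7.18234895e-02],
       [ 9.99998729e-01, -1.19685636e-03, -1.05300618e-03,
         9.95810543e-04],
       [ 0.00000000e+00,  0.00000000e+00,  0.00000000e+00,
         1.00000000e+00]])}
```

View pics/scene0.png

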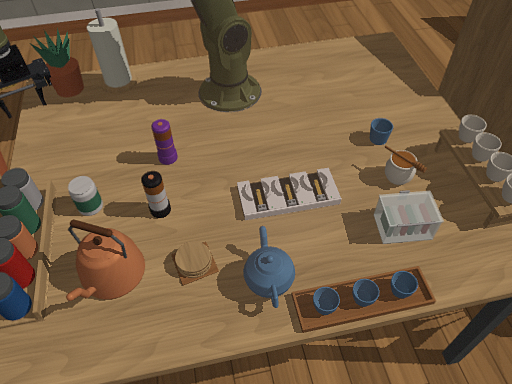

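View pics/top0.png

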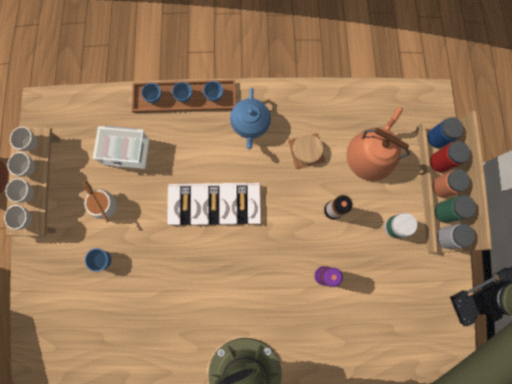

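View pics/wrist0.png

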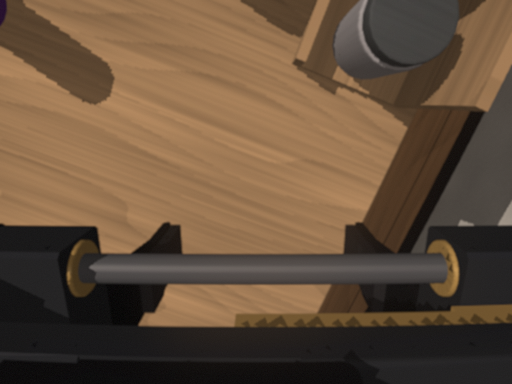

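The scene view shows two mill-shaped objects. The black, aluminium and amber one is at scene (157,195) and top (338,207). The purple one is at scene (165,142) and top (328,277). The first fits the description. I'll confirm it in a crop and measure.

```bash
cat > h.py <<'E'
import numpy as np, cv2
from scipy.spatial.transform import Rotation as R
from workcell import *
def rot(q): return R.from_quat([q[1],q[2],q[3],q[0]]).as_matrix()
def cam(n,st=None):
    p=camera_params(n); K=p['camera_matrix'];k1=p['k1']
    if 'eye' in p: return K,k1,rot(p['attitude']),np.array(p['eye'])
    T=np.eye(4);T[:3,:3]=rot(st['eef_rot']);T[:3,3]=st['ee_pos'];M=T@p['hand_eye'];return K,k1,M[:3,:3],M[:3,3]
def proj(P,c):
    K,k1,Rm,e=c; p=(np.atleast_2d(P)-e)@Rm; s=p[:,:2]/p[:,2:]; s=s*(1+k1*(s**2).sum(1,keepdims=True)); return s@K[:2,:2].T+K[:2,2]
def ray(uv,c):
    K,k1,Rm,e=c; d=np.array([k1,0,0,0,0.])
    s=cv2.undistortPoints(np.array([[uv]],float),K,d)[0,0]; return Rm@np.array([s[0],s[1],1.])
def at(uv,c,z):
    d=ray(uv,c);e=c[3]; return e+d*(z-e[2])/d[2]
E
python3 - <<'E'
from h import *
s=cv2.imread('pics/scene0.png');t=cv2.imread('pics/top0.png')
a=cv2.resize(s[110:230,130:350],None,fx=3.6,fy=3.6,interpolation=cv2.INTER_CUBIC); cv2.imwrite('pics/cs.png',a)
b=cv2.resize(t[165:295,155:360],None,fx=3.8,fy=3.8,interpolation=cv2.INTER_CUBIC); cv2.imwrite('pics/ct.png',b)
E
```

```text
(no output)
```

View pics/cs.png

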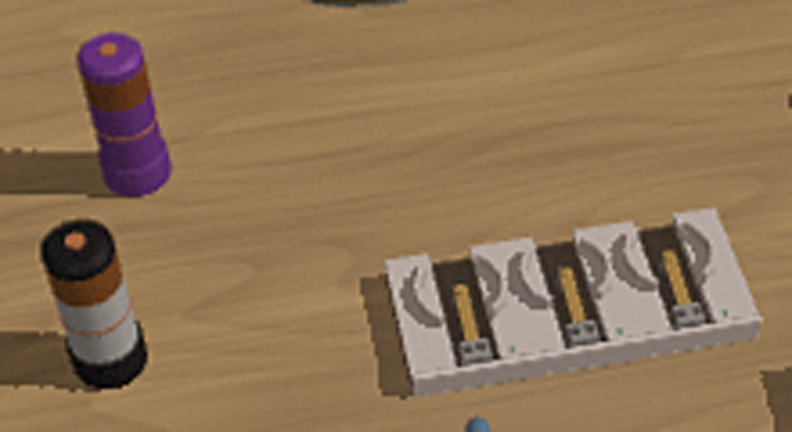

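View pics/ct.png

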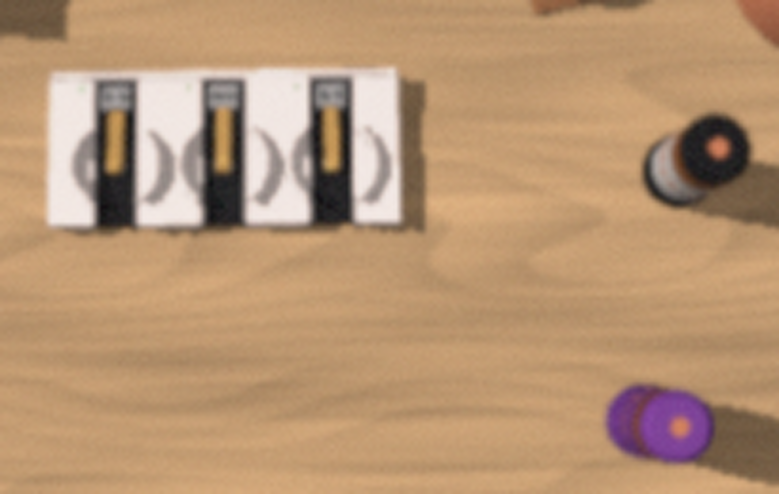

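```bash
python3 - <<'E'
from h import *
from scipy.optimize import least_squares
ct=cam('top');cs=cam('scene')
T=np.array([[50,73],[397,68],[402,221],[48,224.]])/3.8+[155,165]
S=np.array([[416,378],[387,259],[712,210],[760,318.]])/3.6+[130,110]
print('top');C=np.array([at(u,ct,.024) for u in T]);print(C.round(4))
print('scene');D=np.array([at(u,cs,.024) for u in S]);print(D.round(4))
# corners in dock frame: top order: far-x(+x) at image top; which side +y?
cor={'++':(.0615,.1425),'+-':(.0615,-.1425),'--':(-.0615,-.1425),'-+':(-.0615,.1425)}
to=['++','+-','--','-+']; so=['+-','--','-+','++']
def P(p,names): 
    c,s=np.cos(p[2]),np.sin(p[2]); return np.array([[p[0]+c*cor[n][0]-s*cor[n][1],p[1]+s*cor[n][0]+c*cor[n][1],.024] for n in names])
for nm,f in dict(top=lambda p:(proj(P(p,to),ct)-T).ravel(),scene=lambda p:(proj(P(p,so),cs)-S).ravel(),both=lambda p:np.r_[(proj(P(p,to),ct)-T).ravel(),(proj(P(p,so),cs)-S).ravel()]).items():
    r=least_squares(f,[.6,.1,0]);print(nm,r.x.round(4),abs(r.fun).max())
p=r.x;c,s=np.cos(p[2]),np.sin(p[2])
for y in(-.088,0,.088):
    b=np.array([p[0]-.012*c-s*y,p[1]-.012*s+c*y]);print(b.round(4),np.hypot(*b), proj([*b,.0303],ct), proj([*b,.0303],cs))
print('mill',at(np.array([714,150])/3.8+[155,165],ct,.15),at(np.array([78,250])/3.6+[130,110],cs,.148))
st=sense();print(rot(st['eef_rot']).round(3))
E
```

```text
top
[[ 0.5851  0.2253  0.024 ]
 [ 0.5827 -0.0596  0.024 ]
 [ 0.4568 -0.06    0.024 ]
 [ 0.4609  0.2265  0.024 ]]
scene
[[ 0.5818 -0.0569  0.024 ]
 [ 0.4569 -0.0564  0.024 ]
 [ 0.4639  0.2235  0.024 ]
 [ 0.584   0.2247  0.024 ]]
top [ 0.5213  0.083  -0.0103] 0.5135230249457265
scene [ 0.5214  0.084  -0.0096] 0.8415397822395221
both [ 0.5214  0.0835 -0.01  ] 0.9685159922268269
[ 0.5085 -0.0044] 0.5085139194327706 [[242.28854356 206.61718663]] [[258.1978995  190.70955025]]
[0.5094 0.0836] 0.5161978827787689 [[213.62278501 206.99296645]] [[287.4473342  185.85314732]]
[0.5103 0.1716] 0.5383512813337487 [[185.02419249 207.35852597]] [[316.20344763 181.07876768]]
mill [ 0.49164217 -0.28724346  0.15      ] [ 0.50324277 -0.29021612  0.148     ]
[[-0.001  0.934  0.358]
 [ 0.001  0.358 -0.934]
 [-1.    -0.    -0.001]]
```

Call:
drive_tool --targets '[[-1,[-1,11.8,-6.8],-11.5],[-1,[-1,11.8,-6.8],-11.5],[-1,[-1,11.8,-6.8],-11.5],[-1,[-1,11.8,-6.8],-11.5],[-1,[-1,11.8,-6.8],-11.5],[-1,[-1,11.8,-6.8],-11.5],[-1,[-1,11.8,-6.8],-11.5],[-1,[-1,11.8,-6.8],-11.5]]'

```text
t: 1.15
ee_pos: [0.4919, -0.2871, 0.2526]
eef_rot: [0.707, -0.001, 0.707, 0.002]
force: [-0.2, -1.3, -0.2]
grip_width: 1.0
```

```bash
python3 - <<'E'
from h import *
st=sense();f=grab_frame('wrist');cv2.imwrite('pics/w1.png',f[:,:,::-1]);print(rot(st['eef_rot']).round(3),st['q'].round(2))
c=cam('wrist',st);print(proj([[.4916,-.2872,.15],[.5032,-.2902,.15],[.5085,-.0044,.03]],c))
E
```

```text
[[ 0.    -0.004  1.   ]
 [ 0.001  1.     0.004]
 [-1.     0.001  0.   ]] [ 0.88  0.16 -0.45  1.6   0.07  1.4   0.43]
[[ 261.29331816  190.99686069]
 [ 275.15823668  194.50018032]
 [ 278.94060925 -109.28675746]]
```

View pics/w1.png

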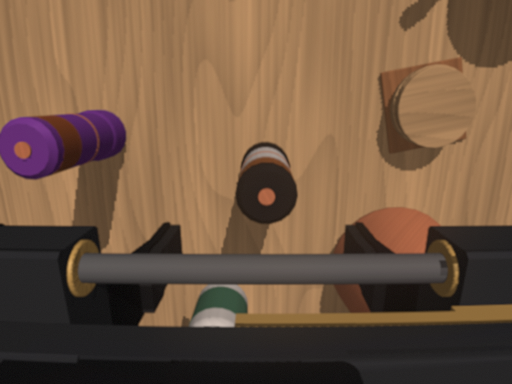

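```bash
python3 - <<'E'
from h import *
st=sense();c=cam('wrist',st);ct=cam('top');cs=cam('scene')
print('wrist',at((267,197),c,.15),'cap c',at((266.5,192),c,.149))
print('top dot',at(np.array([719,147])/3.8+[155,165],ct,.15),'scene dot',at(np.array([75,241])/3.6+[130,110],cs,.15))
print('foot scene',at(np.array([107,366])/3.6+[130,110],cs,.0),)
print('kettle lid top',at((375,150),ct,.12),'tin',at((403,225),ct,.1),'teapot',at((250,115),ct,.1),'spout',at((250,145),ct,.08),'coasters',at((308,150),ct,.038))
E
```

```text
wrist [ 0.49456155 -0.29504854  0.15      ] cap c [ 0.49414769 -0.29098368  0.149     ]
top dot [ 0.49379339 -0.29115353  0.15      ] scene dot [ 0.49576875 -0.29154323  0.15      ]
foot scene [ 0.49824737 -0.29525652  0.        ]
kettle lid top [ 0.65694202 -0.4028984   0.12      ] tin [ 0.43247622 -0.47888069  0.1       ] teapot [ 0.77761208 -0.03378242  0.1       ] spout [ 0.68926851 -0.03186882  0.08      ] coasters [ 0.681984   -0.21469869  0.038     ]
```

Call:
drive_tool --targets '[[1,[0,11.4,0.3],0],[1,[0,11.4,0.3],0],[1,[0,11.4,0.3],0],[1,[0,11.4,0.3],0],[1,[0,11.4,0.3],0],[1,[0,11.4,0.3],0],[1,[0,11.4,0.3],0]]' --grip_force 10

```text
t: 2.08
ee_pos: [0.4992, 0.0524, 0.2525]
eef_rot: [0.707, -0.0, 0.707, -0.0]
force: [-0.5, 0.1, 0.4]
grip_width: 0.287
```

```bash
python3 - <<'E'
from h import *
st=sense();f=grab_frame('wrist');g=f[:,:,::-1].copy();c=cam('wrist',st)
print(st['ee_pos'],st['grip_width'])
for b in [(.5085,-.0044),(.5094,.0836),(.5103,.1716)]:
    u=proj([*b,.0303],c)[0];print(u)
cv2.imwrite('pics/w2.png',cv2.resize(g,None,fx=1.5,fy=1.5,interpolation=cv2.INTER_CUBIC))
E
```

```text
[0.49922732 0.05243757 0.25251619] 0.28725266226689067
[269.54476084 210.31898803]
[270.63061215 138.30575981]
[271.79472761  58.09134831]
```

View pics/w2.png

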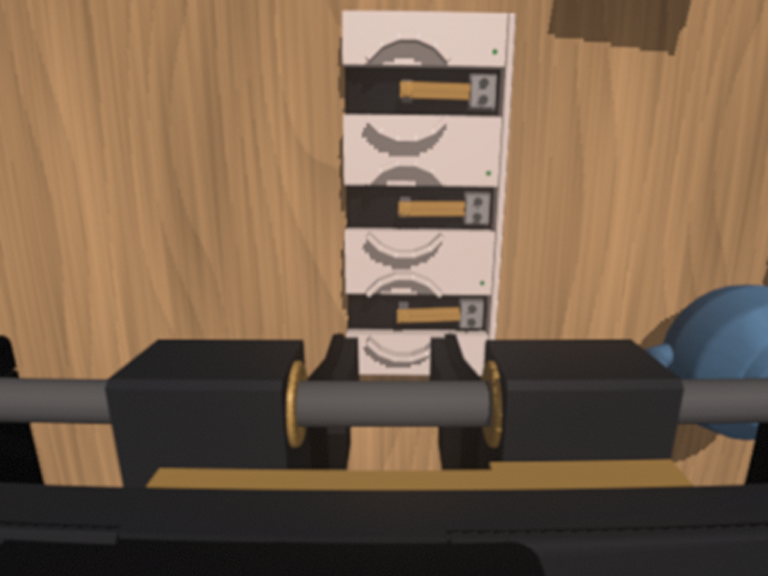

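```bash
python3 - <<'E'
from h import *
g=cv2.imread('pics/w2.png');g=cv2.resize(g,(512,384),interpolation=cv2.INTER_AREA)
# use saved picture; crop
cv2.imwrite('pics/c2.png',cv2.resize(g[0:255,215:350],None,fx=2.35,fy=2.35,interpolation=cv2.INTER_CUBIC))
E
```

```text
(no output)
```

View pics/c2.png

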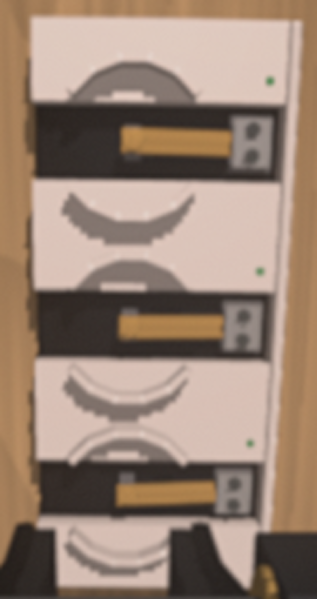

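```bash
python3 - <<'E'
from h import *
st=sense();c=cam('wrist',st)
A=lambda u,v,z:at((u/2.35+215,v/2.35),c,z)[:2].round(4)
for n,e0,e1,tip,le in (('L',104,179,(131,138),121),('M',292,358,(128,325),119),('R',462,515,(126,494),116)):
    print(n,A(130,e0,.024),A(130,e1,.024),'tip',A(*tip,.0303),'leafend',A(le,tip[1],.0303))
print(A(30,16,.024),A(293,19,.024),A(37,515,.024),A(38,585,.024))
E
```

```text
L [0.5092 0.1845] [0.5093 0.1505] tip [0.5096 0.1685] leafend [0.5049 0.1685]
M [0.5093 0.0969] [0.5094 0.0639] tip [0.5082 0.0812] leafend [0.5038 0.0812]
R [0.5095 0.009 ] [ 0.5095 -0.0206] tip [ 0.5073 -0.0066] leafend [ 0.502  -0.0066]
[0.4631 0.2232] [0.5847 0.2218] [ 0.4597 -0.0204] [ 0.4589 -0.0613]
```

Call:
drive_tool --targets '[[1,[0,3.9,0.1],0],[1,[2,3.9,0.1],0],[1,[4,3.9,0.1],0],[1,[6,3.9,0.1],0],[1,[6.7,3.9,0.1],0],[1,[6.7,3.9,0.1],0],[1,[6.7,3.9,0.1],0]]'

```text
t: 3.0
ee_pos: [0.5041, 0.1677, 0.0527]
eef_rot: [0.708, 0.001, 0.706, -0.001]
force: [0.7, -0.2, 0.5]
grip_width: 0.005
```

```bash
python3 - <<'E'
from h import *
st=sense();print(st['ee_pos'],st['force'],st['grip_width'])
f=grab_frame('wrist');cv2.imwrite('pics/w3.png',f[:,:,::-1])
s=grab_frame('scene');cv2.imwrite('pics/s3.png',cv2.resize(s[100:240,220:360,::-1],None,fx=4,fy=4,interpolation=cv2.INTER_CUBIC))
E
```

```text
[0.50405806 0.16768825 0.05265562] [ 0.68215667 -0.16329095  0.50400477] 0.004519377036020507
```

View pics/w3.png

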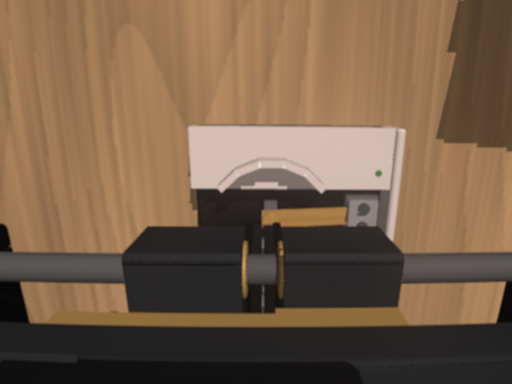

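View pics/s3.png

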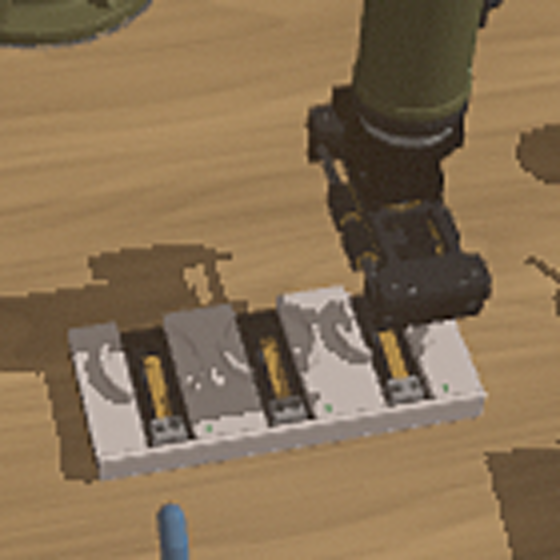

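Call:
drive_tool --targets '[[1,[0.3,0,-0.05],0],[1,[0.6,0,-0.05],0],[1,[0.75,0,-0.05],0],[1,[0.85,0,-0.05],0],[1,[0.85,0,-0.05],0]]'

```text
t: 3.72
ee_pos: [0.5007, 0.1691, 0.0258]
eef_rot: [0.707, 0.0, 0.707, -0.0]
force: [-1.1, -0.1, 0.8]
grip_width: 0.005
```

Call:
drive_tool --targets '[[1,[0.04,0,0],0],[1,[0.07,0,0],0],[1,[0.07,0,0],0]]'

```text
t: 4.1
ee_pos: [0.5009, 0.1692, 0.0239]
eef_rot: [0.707, 0.0, 0.707, -0.0]
force: [-0.9, 0.1, 0.5]
grip_width: 0.006
```

Call:
drive_tool --targets '[[1,[0.02,0,0],0],[1,[0.02,0,0],0]]'

```text
t: 4.35
ee_pos: [0.5009, 0.1692, 0.0233]
eef_rot: [0.707, 0.0, 0.707, -0.0]
force: [-1.5, 0.7, 0.1]
grip_width: 0.008
```

Call:
drive_tool --targets '[[1,[0.02,0,0],0],[1,[0.02,0,0],0]]'

```text
t: 4.6
ee_pos: [0.5008, 0.1691, 0.0228]
eef_rot: [0.707, 0.0, 0.707, -0.0]
force: [-2.1, 0.3, 1.9]
grip_width: 0.006
```

Call:
drive_tool --targets '[[1,[0.02,0,0],0],[1,[0.02,0,0],0]]'

```text
t: 4.85
ee_pos: [0.5009, 0.1692, 0.0226]
eef_rot: [0.707, 0.0, 0.707, -0.0]
force: [-3.0, -0.5, 5.9]
grip_width: 0.005
```

Call:
drive_tool --targets '[[1,[0.015,0,0],0],[1,[0.015,0,0],0]]'

```text
t: 5.1
ee_pos: [0.501, 0.1693, 0.0225]
eef_rot: [0.707, 0.0, 0.707, -0.0]
force: [-3.2, 0.1, 9.1]
grip_width: 0.005
```

Call:
drive_tool --targets '[[1,[-1.2,0,0],0],[1,[-1.2,-1.5,0],0],[1,[-1.2,-2.92,0],0],[1,[-1.2,-2.92,0],0],[1,[-0.7,-2.92,0],0],[1,[-0.3,-2.92,0],0],[1,[-0.15,-2.92,0],0],[1,[-0.15,-2.92,0],0]]'

```text
t: 6.1
ee_pos: [0.4999, 0.0827, 0.0256]
eef_rot: [0.706, -0.0, 0.708, 0.001]
force: [-3.2, 0.8, 4.0]
grip_width: 0.007
```

Call:
drive_tool --targets '[[1,[0.05,0,0],0],[1,[0.05,0,0],0]]'

```text
t: 6.35
ee_pos: [0.5004, 0.0822, 0.0248]
eef_rot: [0.707, 0.0, 0.707, 0.0]
force: [-4.7, 2.2, 3.3]
grip_width: 0.006
```

Call:
drive_tool --targets '[[1,[0.04,0,0],0],[1,[0.04,0,0],0]]'

```text
t: 6.6
ee_pos: [0.5007, 0.0819, 0.0236]
eef_rot: [0.707, 0.0, 0.707, -0.0]
force: [-3.3, 3.5, 3.9]
grip_width: 0.004
```

Call:
drive_tool --targets '[[1,[0.02,0,0],0],[1,[0.02,0,0],0]]'

```text
t: 6.85
ee_pos: [0.5008, 0.0818, 0.0229]
eef_rot: [0.707, 0.0, 0.707, -0.0]
force: [-4.5, 3.4, 5.0]
grip_width: 0.008
```

Call:
drive_tool --targets '[[1,[0.02,0,0],0],[1,[0.02,0,0],0]]'

```text
t: 7.1
ee_pos: [0.5007, 0.0818, 0.0223]
eef_rot: [0.707, 0.0, 0.707, -0.0]
force: [-4.3, 2.4, 5.7]
grip_width: 0.007
```

Call:
drive_tool --targets '[[1,[0.02,0,0],0],[1,[0.02,0,0],0]]'

```text
t: 7.35
ee_pos: [0.5007, 0.0818, 0.0218]
eef_rot: [0.707, 0.0, 0.707, -0.0]
force: [-4.9, 3.1, 5.2]
grip_width: 0.004
```

Call:
drive_tool --targets '[[1,[0.02,0,0],0],[1,[0.02,0,0],0]]'

```text
t: 7.6
ee_pos: [0.5008, 0.0818, 0.0216]
eef_rot: [0.707, 0.0, 0.707, -0.0]
force: [-6.3, 3.0, 9.8]
grip_width: 0.002
```

Call:
drive_tool --targets '[[1,[-1.2,0,0],0],[1,[-1.2,-1.5,0],0],[1,[-1.2,-2.92,0],0],[1,[-1.2,-2.92,0],0],[1,[-0.7,-2.92,0],0],[1,[-0.3,-2.92,0],0],[1,[-0.12,-2.92,0],0],[1,[-0.12,-2.92,0],0]]'

```text
t: 8.6
ee_pos: [0.5001, -0.0053, 0.0239]
eef_rot: [0.706, -0.0, 0.708, 0.0]
force: [-1.6, 0.3, 0.7]
grip_width: 0.009
```

Call:
drive_tool --targets '[[1,[0.04,0,0],0],[1,[0.04,0,0],0]]'

```text
t: 8.85
ee_pos: [0.501, -0.0058, 0.0237]
eef_rot: [0.707, 0.0, 0.707, -0.0]
force: [-1.3, 0.4, 0.7]
grip_width: 0.009
```

Call:
drive_tool --targets '[[1,[0.03,0,0],0],[1,[0.03,0,0],0]]'

```text
t: 9.1
ee_pos: [0.501, -0.0059, 0.0227]
eef_rot: [0.707, 0.0, 0.707, -0.0]
force: [0.7, 1.2, 1.7]
grip_width: 0.006
```

Call:
drive_tool --targets '[[1,[0.02,0,0],0],[1,[0.02,0,0],0]]'

```text
t: 9.35
ee_pos: [0.501, -0.006, 0.0221]
eef_rot: [0.707, 0.0, 0.707, -0.0]
force: [-0.2, 0.7, 1.6]
grip_width: 0.005
```

Call:
drive_tool --targets '[[1,[0.02,0,0],0],[1,[0.02,0,0],0]]'

```text
t: 9.6
ee_pos: [0.501, -0.006, 0.0214]
eef_rot: [0.707, 0.0, 0.707, -0.0]
force: [0.1, 1.3, 1.0]
grip_width: 0.003
```

Call:
drive_tool --targets '[[1,[0.02,0,0],0],[1,[0.02,0,0],0]]'

```text
t: 9.85
ee_pos: [0.501, -0.006, 0.0212]
eef_rot: [0.707, 0.0, 0.707, -0.0]
force: [-1.6, 1.5, 5.7]
grip_width: 0.007
```

Call:
drive_tool --targets '[[1,[0.02,0,0],0],[1,[0.02,0,0],0]]'

```text
t: 10.1
ee_pos: [0.5011, -0.006, 0.021]
eef_rot: [0.707, 0.0, 0.707, -0.0]
force: [-1.9, 1.6, 9.4]
grip_width: 0.006
```

Call:
drive_tool --targets '[[1,[-1.5,0,0],0],[-1,[-3.5,0.5,0.2],0],[-1,[-5.5,0.5,0.2],0],[-1,[-6,0.5,0.2],0],[-1,[-6,0.5,0.2],0],[-1,[-6,0.5,0.2],0]]'

```text
t: 10.85
ee_pos: [0.5055, 0.0084, 0.1981]
eef_rot: [0.706, 0.0, 0.708, -0.0]
force: [-1.3, -0.4, -0.1]
grip_width: 0.489
```

```bash
python3 - <<'E'
from h import *
st=sense();f=grab_frame('wrist');g=f[:,:,::-1].copy();c=cam('wrist',st)
np.savez('w4.npz',p=st['ee_pos'],q=st['eef_rot']);cv2.imwrite('pics/w4r.png',g)
print(st['ee_pos'],st['force'],proj([[.5094,.0836,.024],[.509,.081,.024]],c))
u,v=proj([.5094,.0825,.024],c)[0].astype(int);print(u,v)
a=g[max(0,v-75):v+75,u-100:u+100];cv2.imwrite('pics/c4.png',cv2.resize(a,None,fx=4,fy=4,interpolation=cv2.INTER_CUBIC))
print(max(0,v-75),u-100)
E
```

```text
[0.50549485 0.00837628 0.19809555] [-1.32978659 -0.40972006 -0.12335531] [[266.15855599  98.67955626]
 [265.75466053 101.38749281]]
266 99
24 166
```

View pics/c4.png

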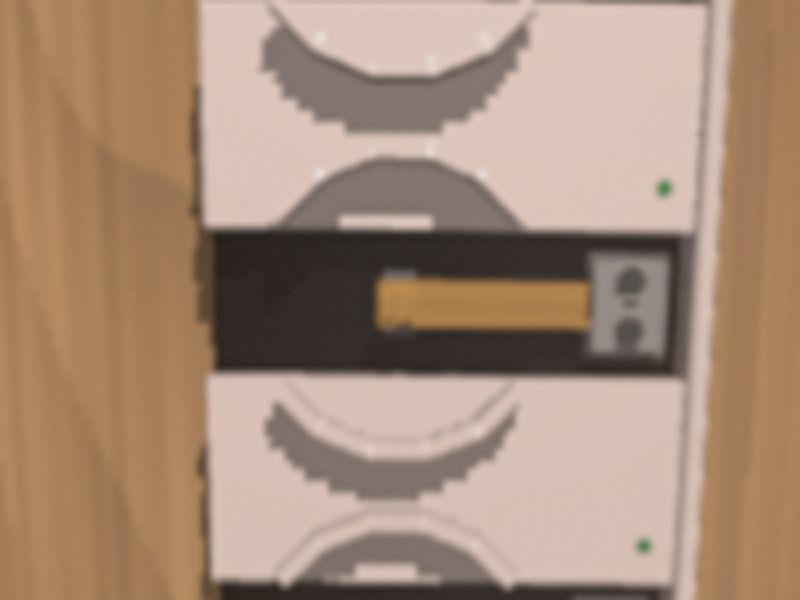

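```bash
python3 - <<'E'
from h import *
d=np.load('w4.npz');st=dict(ee_pos=d['p'],eef_rot=d['q']);c=cam('wrist',st)
A=lambda u,v,z:at((u/4+166,v/4+24),c,z)[:2].round(4)
print(A(398,232,.024),A(398,374,.024),'edges front/back',A(203,225,.024),A(692,232,.024),A(210,376,.024),A(684,376,.024))
print('tip',A(398,304,.0303))
E
```

```text
[0.5088 0.0994] [0.5087 0.0653] edges front/back [0.4611 0.1013] [0.5807 0.0995] [0.4616 0.065 ] [0.5805 0.0649]
tip [0.5087 0.0823]
```

Call:
drive_tool --targets '[[-1,[-0.6,-5,-0.2],0],[-1,[-1.2,-12,-0.3],0],[-1,[-1.2,-12,-0.3],0],[-1,[-1.2,-12,-0.3],0],[-1,[-1.2,-12,-0.3],0],[-1,[-1.2,-12,-0.3],0],[-1,[-1.2,-12,-0.3],0],[-1,[-1.2,-12,-0.3],0]]'

```text
t: 11.9
ee_pos: [0.4973, -0.3498, 0.2343]
eef_rot: [0.706, 0.001, 0.708, 0.001]
force: [0.4, 0.1, -0.0]
grip_width: 1.0
```

```bash
python3 - <<'E'
from h import *
st=sense();f=grab_frame('wrist');g=f[:,:,::-1].copy();c=cam('wrist',st)
np.savez('w5.npz',p=st['ee_pos'],q=st['eef_rot']);cv2.imwrite('pics/w5r.png',g)
u,v=proj([.4945,-.2915,.15],c)[0].astype(int);print(u,v)
a=g[max(0,v-75):v+75,u-100:u+100];cv2.imwrite('pics/c5.png',cv2.resize(a,None,fx=4,fy=4,interpolation=cv2.INTER_CUBIC))
print(max(0,v-75),u-100)
E
```

```text
257 120
45 157
```

View pics/c5.png

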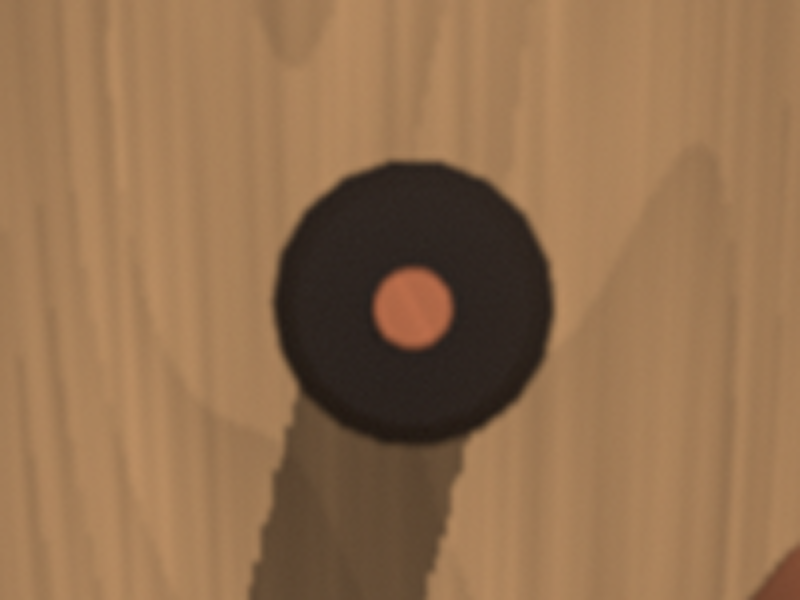

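```bash
python3 - <<'E'
from h import *
d=np.load('w5.npz');st=dict(ee_pos=d['p'],eef_rot=d['q']);c=cam('wrist',st)
A=lambda u,v,z:at((u/4+157,v/4+45),c,z).round(4)
print(A(413,308,.15),A(414,302,.143),A(275,302,.145),A(553,302,.145))
print(sense()['ee_pos'],rot(sense()['eef_rot']).round(3))
E
```

```text
[ 0.4962 -0.2922  0.15  ] [ 0.4964 -0.2915  0.143 ] [ 0.4703 -0.2913  0.145 ] [ 0.5225 -0.2914  0.145 ]
[ 0.49771699 -0.34903349  0.23482941] [[-0.002 -0.002  1.   ]
 [ 0.002  1.     0.002]
 [-1.     0.002 -0.002]]
```

Call:
drive_tool --targets '[[-1,[0,1.9,-0.07],0],[-1,[0,1.9,-0.07],0],[-1,[1.2,1.9,-0.07],0],[-1,[2.4,1.9,-0.07],0],[-1,[3.5,1.9,-0.07],0],[-1,[4.2,1.9,-0.07],0],[-1,[4.45,1.9,-0.07],0],[-1,[4.45,1.9,-0.07],0]]'

```text
t: 12.95
ee_pos: [0.4956, -0.2934, 0.1028]
eef_rot: [0.707, -0.0, 0.707, 0.0]
force: [0.6, -0.2, 0.0]
grip_width: 0.998
```

```bash
python3 - <<'E'
from h import *
st=sense();print(st['ee_pos'],st['force'],rot(st['eef_rot'])[:,0].round(4))
f=grab_frame('wrist');cv2.imwrite('pics/w6.png',f[:,:,::-1])
E
```

```text
[ 0.49563794 -0.2934324   0.10275031] [ 0.57713761 -0.1733297   0.04149222] [-3.e-04  1.e-04 -1.e+00]
```

View pics/w6.png

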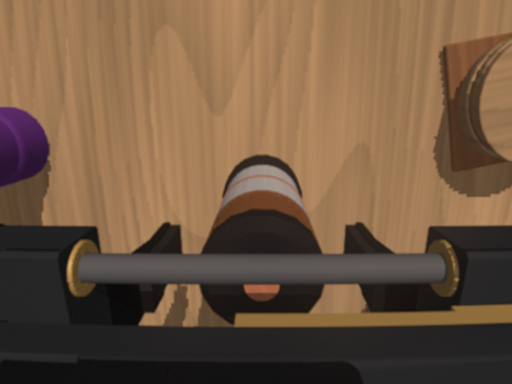

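Call:
drive_tool --targets '[[1,[0.05,0.04,0],0],[1,[0.05,0.04,0],0],[1,[0.05,0.04,0],0],[1,[0.05,0.04,0],0],[1,[0.05,0.04,0],0],[1,[0.05,0.04,0],0],[1,[0.05,0.04,0],0],[1,[0.05,0.04,0],0]]' --grip_force 35

```text
t: 14.0
ee_pos: [0.4954, -0.293, 0.1013]
eef_rot: [0.707, 0.0, 0.707, -0.0]
force: [-1.3, -0.2, 2.8]
grip_width: 0.61
```

Call:
drive_tool --targets '[[1,[-0.3,0,0],0],[1,[-1,0,0],0],[1,[-2,0,0],0],[1,[-2.7,0,0],0],[1,[-2.7,0,0],0]]'

```text
t: 14.62
ee_pos: [0.4962, -0.2931, 0.1832]
eef_rot: [0.708, -0.0, 0.706, -0.001]
force: [0.1, -0.3, -6.4]
grip_width: 0.615
```

Call:
drive_tool --targets '[[1,[0,1,0.03],0],[1,[0,2.6,0.1],0],[1,[0,4.4,0.2],0],[1,[0,6.2,0.25],0],[1,[0,8,0.3],0],[1,[0,9.8,0.4],0],[1,[0,11.3,0.45],0],[1,[0,12.4,0.45],0]]'

```text
t: 15.62
ee_pos: [0.5078, 0.0816, 0.1806]
eef_rot: [0.706, -0.0, 0.708, 0.001]
force: [0.5, -0.3, -6.1]
grip_width: 0.612
```

Call:
drive_tool --targets '[[1,[0,0,0],0],[1,[0,0,0],0],[1,[0,0,0],0]]'

```text
t: 16.0
ee_pos: [0.509, 0.0775, 0.1814]
eef_rot: [0.707, 0.001, 0.708, -0.001]
force: [0.1, 0.3, -5.9]
grip_width: 0.613
```

```bash
python3 - <<'E'
from h import *
st=sense();print(st['ee_pos'],st['force'],st['grip_width'],rot(st['eef_rot'])[:,0].round(4))
g=grab_frame('wrist')[:,:,::-1];cv2.imwrite('pics/w7.png',g)
s=grab_frame('scene')[:,:,::-1];cv2.imwrite('pics/s7.png',cv2.resize(s[60:240,210:370],None,fx=3.3,fy=3.3,interpolation=cv2.INTER_CUBIC))
t=grab_frame('top')[:,:,::-1];cv2.imwrite('pics/t7r.png',t);cv2.imwrite('pics/s7r.png',s)
E
```

```text
[0.50896962 0.07749723 0.18141498] [ 0.07192152  0.3307807  -5.87171103] 0.6131874854080368 [-1.3e-03 -6.0e-04 -1.0e+00]
```

View pics/w7.png

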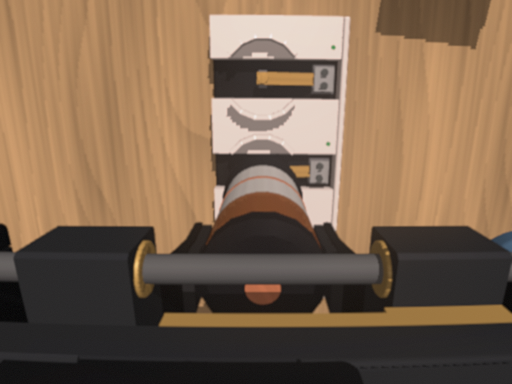

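View pics/s7.png

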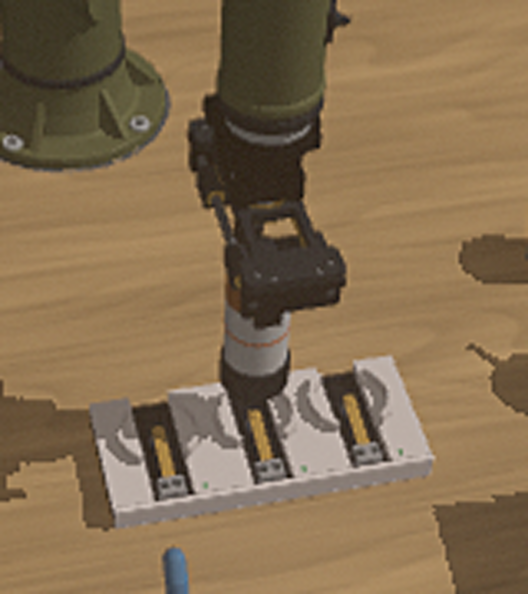

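Call:
drive_tool --targets '[[1,[0.4,0.15,0],0],[1,[0.8,0.15,0],0],[1,[1.2,0.15,0],0],[1,[1.25,0.15,0],0],[1,[1.25,0.15,0],0],[1,[1.25,0.15,0],0]]'

```text
t: 16.9
ee_pos: [0.5097, 0.0837, 0.1451]
eef_rot: [0.707, 0.0, 0.707, -0.0]
force: [-0.2, 0.2, -5.8]
grip_width: 0.614
```

```bash
python3 - <<'E'
from h import *
st=sense();print(st['ee_pos'],st['force'],st['joint_velocities'].round(3),rot(st['eef_rot'])[:,0].round(4))
g=grab_frame('wrist')[:,:,::-1]
s=grab_frame('scene')[:,:,::-1]
t=grab_frame('top')[:,:,::-1]
Z=lambda i:cv2.resize(i,None,fx=5,fy=5,interpolation=cv2.INTER_CUBIC)
cv2.imwrite('pics/s8.png',Z(s[130:220,225:345]));cv2.imwrite('pics/w8.png',Z(g[90:200,190:340]))
m=sense();p=m['ee_pos']
for n in('scene','top'):
    c=cam(n);print(n,proj([[p[0],p[1]+.001,p[2]-.1013],[.509,.083,.024]],c))
E
```

```text
[0.50966076 0.08366598 0.14513139] [-0.21408216  0.15680994 -5.82751287] [ 0.002 -0.003 -0.002 -0.002 -0.     0.001 -0.   ] [ 9.e-04 -1.e-04 -1.e+00]
scene [[287.9852764  182.8858244 ]
 [287.11223529 187.15850639]]
top [[212.98912729 206.36475958]
 [213.97510702 207.38092166]]
```

View pics/s8.png

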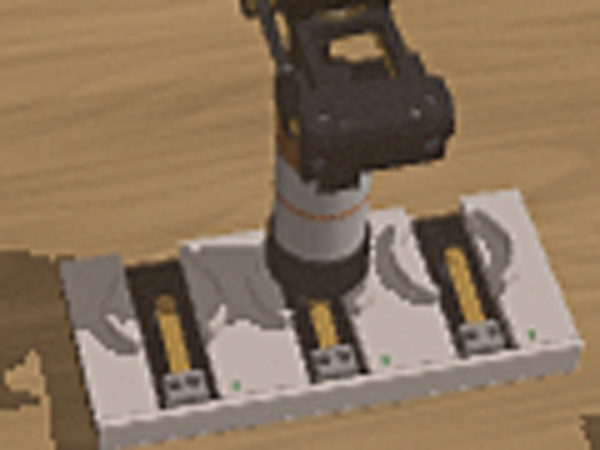

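View pics/w8.png

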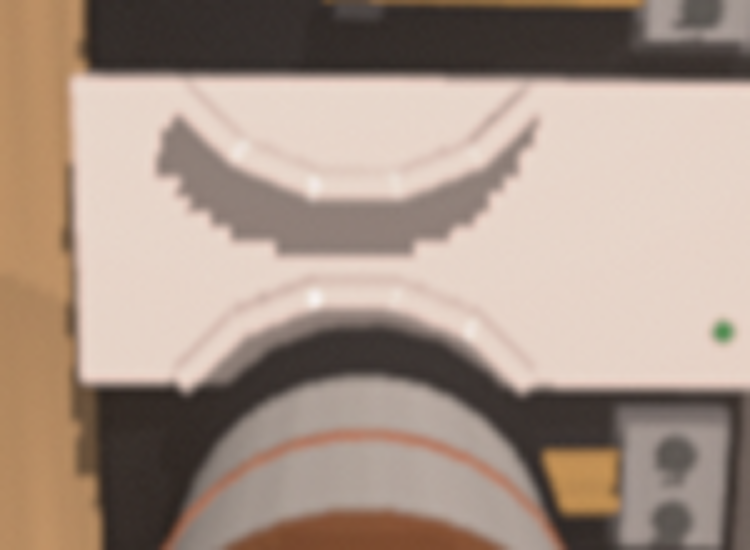

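```bash
python3 - <<'E'
from h import *
st=sense();c=cam('wrist',st);p=st['ee_pos']
Z=lambda P:((proj(P,c)-[190,90])*5).round(1)
zb=p[2]-.1013;print('bottom z',zb)
for y in (.0827,.0837,.0847,.0857):
  print('foot',y,[Z([p[0],y+.03,zb+h])[0] for h in (.003,.015,.028)],'body34',Z([p[0],y+.027,zb+.034])[0])
for y in (.081,.082,.083,.084):
  print('bay',y,'wall in top',Z([.509,y+.033,.036])[0],'wall in bot',Z([.509,y+.033,.024])[0],'chan',Z([.509,y+.018,.024])[0])
E
```

```text
bottom z 0.04374892344454512
foot 0.0827 [array([357.4, 335. ]), array([357.2, 347.5]), array([357. , 362.4])] body34 [356.9 390.6]
foot 0.0837 [array([357.3, 328.8]), array([357.2, 341. ]), array([356.9, 355.5])] body34 [356.9 383.7]
foot 0.0847 [array([357.3, 322.6]), array([357.1, 334.5]), array([356.9, 348.7])] body34 [356.9 376.7]
foot 0.0857 [array([357.3, 316.4]), array([357.1, 328. ]), array([356.9, 341.8])] body34 [356.9 369.8]
bay 0.081 wall in top [354.3 317. ] wall in bot [354.6 306.8] chan [354.9 392.1]
bay 0.082 wall in top [354.3 311. ] wall in bot [354.6 301. ] chan [354.9 386.5]
bay 0.083 wall in top [354.3 305. ] wall in bot [354.6 295.2] chan [354.9 380.8]
bay 0.084 wall in top [354.3 299. ] wall in bot [354.5 289.4] chan [354.8 375.2]
```

Call:
drive_tool --targets '[[1,[0,-0.07,-0.03],0],[1,[0,-0.07,-0.03],0],[1,[0.1,-0.07,-0.03],0],[1,[0.2,-0.07,-0.03],0],[1,[0.3,-0.07,-0.03],0],[1,[0.3,-0.07,-0.03],0]]'

```text
t: 17.8
ee_pos: [0.508, 0.0815, 0.1353]
eef_rot: [0.707, 0.0, 0.707, -0.0]
force: [-0.5, -0.6, -6.0]
grip_width: 0.617
```

Call:
drive_tool --targets '[[1,[0.05,0,0.02],0],[1,[0.1,0,0.02],0],[1,[0.1,0,0.02],0]]'

```text
t: 18.18
ee_pos: [0.5088, 0.0815, 0.1325]
eef_rot: [0.707, 0.0, 0.707, -0.0]
force: [-0.2, -0.4, -6.0]
grip_width: 0.615
```

Call:
drive_tool --targets '[[1,[0.05,0,0],0],[1,[0.1,0,0],0],[1,[0.1,0,0],0]]'

```text
t: 18.55
ee_pos: [0.5089, 0.0815, 0.1297]
eef_rot: [0.707, 0.0, 0.707, -0.0]
force: [-1.0, 0.5, -5.1]
grip_width: 0.614
```

Call:
drive_tool --targets '[[1,[0.05,0,0],0],[1,[0.1,0,0],0],[1,[0.1,0,0],0]]'

```text
t: 18.92
ee_pos: [0.5087, 0.0815, 0.1267]
eef_rot: [0.707, 0.0, 0.707, -0.0]
force: [-2.2, 0.5, -1.6]
grip_width: 0.617
```

Call:
drive_tool --targets '[[1,[0.02,0,0],0],[1,[0.03,0,0],0],[1,[0.03,0,0],0]]'

```text
t: 19.3
ee_pos: [0.5087, 0.0815, 0.1257]
eef_rot: [0.707, 0.0, 0.707, -0.0]
force: [-3.4, 1.1, -1.7]
grip_width: 0.609
```

Call:
drive_tool --targets '[[1,[0.02,0,0],0],[1,[0.02,0,0],0]]'

```text
t: 19.55
ee_pos: [0.5088, 0.0817, 0.1254]
eef_rot: [0.707, 0.0, 0.707, -0.0]
force: [-3.8, -0.0, 1.4]
grip_width: 0.614
```

Call:
drive_tool --targets '[[1,[0.01,0,0],0],[1,[0.01,0,0],0]]'

```text
t: 19.8
ee_pos: [0.5088, 0.0818, 0.1253]
eef_rot: [0.707, 0.0, 0.707, -0.0]
force: [-4.4, 1.4, 4.3]
grip_width: 0.614
```

```bash
python3 - <<'E'
from h import *
s=grab_frame('scene')[:,:,::-1];g=grab_frame('wrist')[:,:,::-1]
Z=lambda i:cv2.resize(i,None,fx=5,fy=5,interpolation=cv2.INTER_CUBIC)
cv2.imwrite('pics/s9.png',Z(s[130:220,225:345]));cv2.imwrite('pics/w9.png',Z(g[90:200,190:340]))
E
```

```text
(no output)
```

View pics/s9.png

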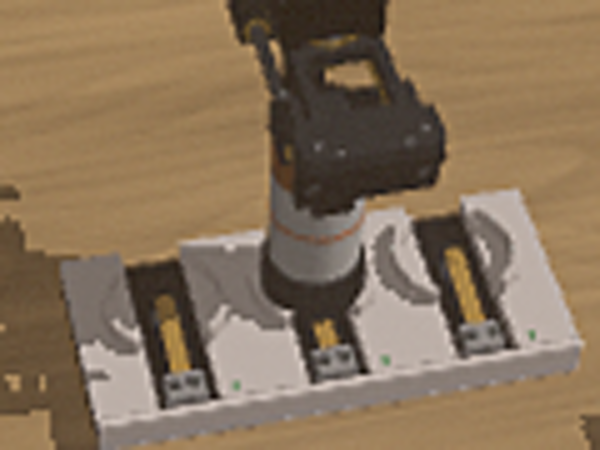

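View pics/w9.png

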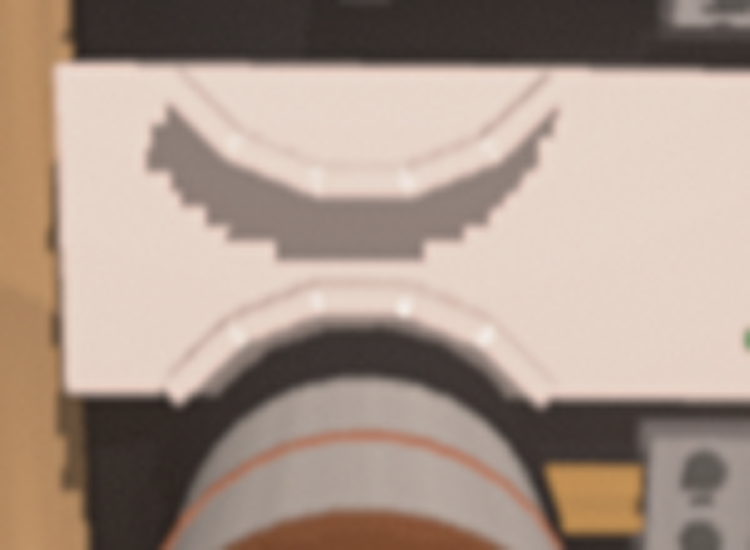

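Call:
drive_tool --targets '[[0.2,[0,0,0],0],[-0.4,[0,0,0],0],[-1,[0,0,0],0],[-1,[0,0,0],0],[-1,[0,0,0],0],[-1,[0,0,0],0]]'

```text
t: 20.65
ee_pos: [0.5091, 0.0814, 0.1249]
eef_rot: [0.707, 0.0, 0.707, -0.0]
force: [0.7, -0.0, -0.0]
grip_width: 0.982
```

Call:
drive_tool --targets '[[-1,[-0.5,0,0],0],[-1,[-1.5,0,0],0],[-1,[-2.5,0,0],0],[-1,[-4,0,0],0],[-1,[-4,-1.5,0],0],[-1,[-4,-2.5,0],0],[-1,[-4,-2.5,0],0],[-1,[-4,-2.5,0],0]]'

```text
t: 21.65
ee_pos: [0.509, 0.0076, 0.2456]
eef_rot: [0.707, 0.0, 0.707, 0.0]
force: [0.4, 0.9, 0.1]
grip_width: 1.001
```

```bash
python3 - <<'E'
from h import *
st=sense();print(st['ee_pos'],st['force'],st['grip_width'],st['t'])
g=grab_frame('wrist')[:,:,::-1];c=cam('wrist',st)
s=grab_frame('scene')[:,:,::-1]; t=grab_frame('top')[:,:,::-1]
cv2.imwrite('pics/s10.png',cv2.resize(s,None,fx=1.5,fy=1.5));cv2.imwrite('pics/w10.png',g)
cv2.imwrite('pics/t10.png',t)
cv2.imwrite('pics/s10c.png',cv2.resize(s[110:230,225:345],None,fx=4.8,fy=4.8,interpolation=cv2.INTER_CUBIC))
print('exp cap',proj([[.5088,.0823,.174],[.5088,.0823,.162]],c),proj([[.5088,.0830,.174]],cam('scene')))
E
```

```text
[0.50903643 0.00758235 0.24557704] [0.40244202 0.86431128 0.07396008] 1.0013694430818982 21.65
exp cap [[260.92798048  97.36033891]
 [260.98968815  97.66778446]] [[289.5512469  151.54429042]]
```

View pics/s10.png

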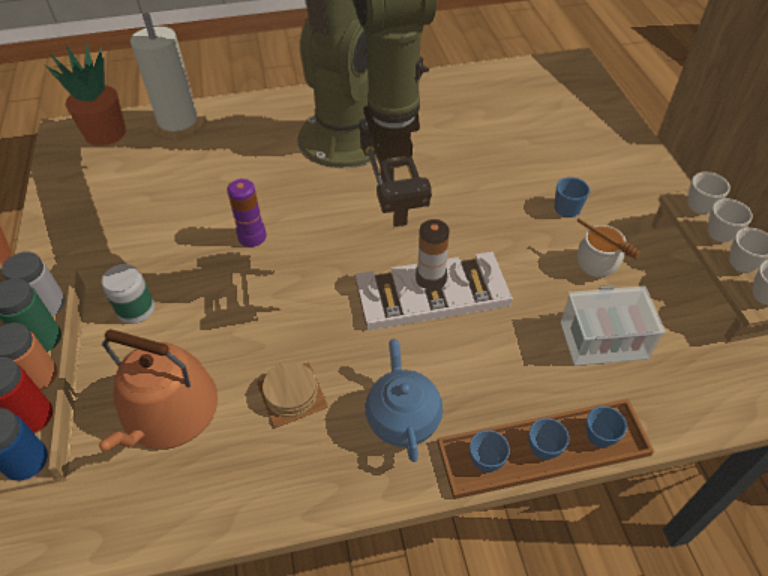

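View pics/s10c.png

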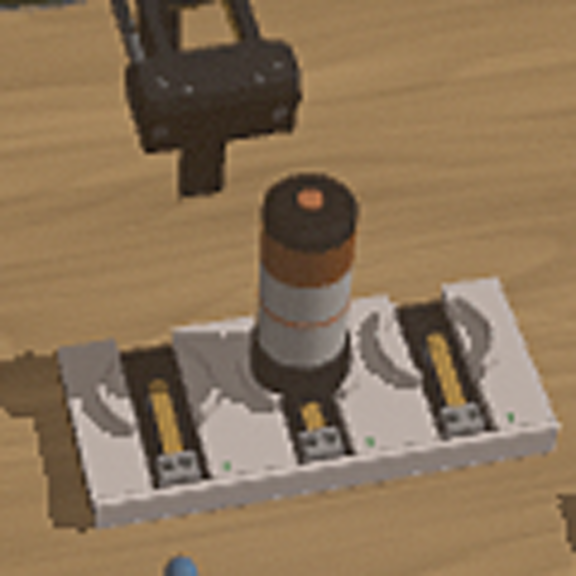

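View pics/w10.png

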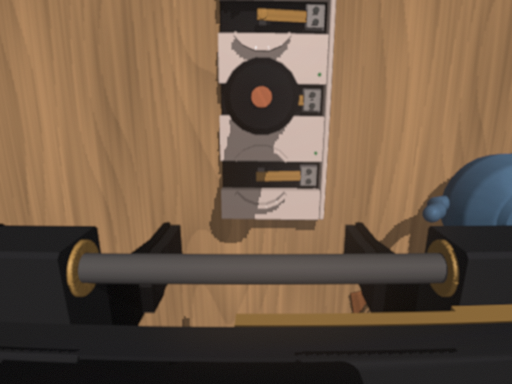

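The wrist view shows the cap dot at (262,97), against an expected (261,97). In the scene view it is at (289.6,151.5), against (289.6,151.5) expected for a mill standing home on the deck. The other objects look unmoved.

```bash
python3 -c "
from workcell import *
print(job_done())"
```

```text
the job is handed in; nothing more can be done
None
```

The tea mill now stands upright in the middle bay, the one whose contact finger still has its spring, and the job is handed in at about 22 s of the 70 s.

- **Feeling the fingers:** I pressed all three tips down to their stops, and no reading went above 10 N.

| Bay | Force just before the stop | Stop met after about | Verdict |
|---|---|---|---|
| Left (y ≈ 0.17) | under 2 N | 7.6 mm | limp |
| Middle (y ≈ 0.08) | about 5 N | 8.6 mm | sound |
| Right (y ≈ -0.006) | 1 to 2 N | 9.1 mm | limp |

- **Placing the mill:** I took the black, aluminium and amber mill and left the purple look-alike alone. I lowered it in steps of 3 mm or less, with at most about 10 N more than its weight on the wrist as it met the deck. Then I let go and backed off with the gripper clear.
- **Last checks:** The cap's centre dot matches a mill standing fully home, exactly in the scene view and within about 1 pixel in the wrist view. The other objects look unmoved by eye in the final scene picture; I did not measure them.
- **What disagreed:** The cameras differed by up to about 3 mm in y on the bay and the mill. I settled this by measuring both from the wrist camera, then correcting about 2 mm against the guide wall just before lowering. Sideways force readings while pressing the middle finger reached about 6 N, which I put down to friction.

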